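# Set the filling speed to step five and start the pump

## Robot

A 6-joint arm with a two-finger parallel gripper is mounted at the origin on a cart in front of the work surface, level with it; the furniture and walls round the work are solid. World frame = base frame: x ahead of the robot, y to its left, z up, the work surface at z = 0. Lengths are in m, angles in degrees, forces in N, time in s.
With the tool pointing down it reaches from about 0.3 to 0.75 m from the base axis. Payload 8.5 kg.
Tool frame: the origin (TCP) lies on the centre line of the jaws, within the pads' length; the fingertips stand 17 mm ahead of it and the grasp point (between the pads) lies 2 mm behind it (env.tcp_to_tips is the distance from the TCP to the fingertips, in m); z points along the fingers, y is the line along which they close (so a half turn about z gives the same grasp; the last joint's range is limited). The gripper opens to 85 mm and grips with 20 to 120 N. Pads are 22 mm wide; open, the fingers measure 114 mm over their backs; the gripper's body (76 mm by 85 mm) begins 54 mm behind the grasp point. The pads swing forward as they close: fully open they stand 13 mm farther back than shut.
Start: joints at [51.033, 21.807, 74.336, -0, 83.858, -12.336], TCP at [0.247, 0.492, 0.248] pointing down, gripper open.
Joint ranges: [-178.18, 178.18], [-50.72, 133.34], [12.68, 142.11], [-81.47, 261.47], [9.98, 163.14], [-165.26, 165.26]. Speed limits (degrees/s): [136.94, 136.94, 180, 180, 180, 180].

## Interface

Orientations are given as a 3x3 rotation matrix whose columns are the frame's x, y, z axes.
In Python, from rig import env gives the robot as it stands. The module is installed in compiled form; this text tells all that it offers.
- The arm moves only by the shell command python3 -m pendant 'ROWS' [FORCE]. ROWS is JSON, a list of rows, each a list of 7 numbers: the opening, from 0 (shut) to 1 (fully open), then the shift along the tool's x, y, z in m, then the turn, a rotation vector about the tool's x, y, z in rad. A call has 1 to 5 rows; each row is the pose to reach, as a shift and turn from the pose commanded when the call began, along the tool's axes at that moment; what a row does not reach only later rows make up. A row lasts 1/8 s, in which the tool goes at most 62.5 mm and 10.7 degrees, less where a joint would pass 70% of its speed; a pose out of reach is approached as far as the arm can. A call with a gripper value outside its range is refused whole. The fingers move at their own pace and stop on an object; FORCE is the grip in N (left out, the last holds). Time passes only in rows, so rows that repeat a pose let the fingers close. It gives the time, the measured TCP pose, the force, the opening and the grip force at its end, in the units of the state.
- env.observe(): the state, without advancing time (a new reading comes with each control period).
- env.get_image(name): name is "side" or "top"; returns a dict with "image" (384x512x3 uint8, blue, green, red), "fx", "fy", "cx", "cy" (pixels), "pose" (4x4, takes a point from camera to world coordinates). Camera axes: x right, y up, looking along -z (the intrinsics and any distortion apply to the point x, -y, -z); pixel columns grow to the right and rows downward; lengths in m; the calibration is good to about 2 mm. A picture is of the moment at which its call begins. There is no depth.
- env.close_job(): hands the job in; it is judged then, once.
Trained networks look in the newest picture that a camera, given by its name, has taken for a name from the list of things; names that differ only in an ending like _2 or _b are one class to them, and where a whole thing is asked for, a point or a joint stands for the part that bears it (a point fixed in the world has none). Each returns a list of dicts, best first, with "conf" (0 to 1); they miss things now and then, are a little off and sometimes report something else, mostly with a low value. They report only what shows in the picture. A call takes as long as a camera call.
- env.find_in(camera, thing): "bbox" ([centre column, centre row, width, height] in pixels, round what is visible of it).
- env.trace(camera, thing): "mask" (384x512 bool, what is visible of it) and "bbox" ([centre column, centre row, width, height] in pixels, round what is visible of it).
- env.tip_of(camera, thing): "centre" ([column, row] in pixels: a listed point, or the origin of a listed thing).
The state is a dict: "time_s": time; "q": joint angles; "qvel": joint speeds; "joint_efforts": joint torques, N m; "position": TCP position; "tool_rot": TCP orientation; "ft_force": force on the tool from outside, world axes, zero at the start; "wrist_torque": the same for the moment, N m; "grip_width": finger opening in m; "gripper_force": force on a finger pad.
Only numpy, scipy, OpenCV 4.12 (cv2) and the standard library are available. Lean on these libraries where they do the work, as an engineer would, in place of code of your own. Each camera call takes 0.05 s, during which the arm holds its last target. There are 200 camera calls.

## Task

The grey control box on the table runs the bottle filler: with a fingertip, gently push the long pointer arm of its big selector clockwise, click by click, to the fifth of the six bars (counting from the shortest bar) without overrunning to the sixth, and only then press the start button right down and let it come up again. Push, do not pinch: leave the small round knob as it is, do not lift or shove the box, and leave the things standing around it where they are.

Things in the scene. Friction and masses are not known exactly. Their poses are not given: they have to be found in the camera images.
- control_box: Grey box, 180 (x) x 250 (y) x 62 mm high, 3 kg, upright on rubber feet. Origin: centre of the underside; z up; its -x edge faces the robot. Level top with: big selector (axis at x -12, y +45 mm), start button (x -40, y -82), small trimmer knob (x +45, y -82). Six printed bars 62 to 81 mm from the selector axis: step 1 (shortest, 6 mm, towards +y) clockwise to step 6 (19 mm, towards -y).
- selector_axis (a point): Point on the selector's vertical turning axis, 14 mm above the panel (76 mm above the table), half-way up the pointer arm. Axes as the control box.
- selector_arm (a point): Point on the selector's black pointer arm, 45 mm out from its axis, mid-height (76 mm above the table). Arm: 11 mm wide, upright sides, 4 to 24 mm above the panel, ends 56 mm from the axis; hub: radius 19 mm, same height, no tail. This frame's y points outward along the arm; pushing the arm towards this frame's +x turns it clockwise.
- selector (a joint): Selector angle in rad, growing clockwise from above. Steps 0.628 (36 degrees) apart: step 1 at 0 (arm along the box's +y), step 3 at 1.257, step 5 at 2.513, step 6 at 3.142 (arm along -y); stops just beyond. Starts at step 1, 2 or 3. Detent: about 0.1 N m (2 to 3 N at the arm); pushed more than half-way (0.314) past a step, it snaps on to the next by itself and stays.
- start_top (a point): Centre of the top face of the start button, 84 mm above the table: a black button of 32 mm diameter in a round steel housing of 48 mm diameter whose rim is 10 mm below the button's top. It is pressed straight down.
- start (a joint): Travel of the start button in m: 0 up, 0.006 fully down. Spring: about 1.5 N to begin, 5 N when fully down; counts as pressed from 0.004. It comes up by itself.
- trimmer (a joint): Angle of the small round trimmer knob (26 mm diameter, 16 mm high) on the box's panel, in rad; starts at 0 and must stay there.
- beaker: Grey steel beaker, 67 mm diameter, 78 mm high, upright beside the box's -y edge. Origin: centre of its underside.
- bottle_open: Open orange-brown bottle without pump, 68 mm diameter, 156 mm high, upright behind the box (its +x side). Origin: centre of its underside.
- sample_1: Small dropper bottle, 33 mm diameter, 102 mm high, upright behind the box. Origin: centre of its underside.
- cap: Red stepped screw cap, 58 mm diameter, 33 mm high, behind the box. Origin: centre of its underside.
- pump_1: Loose black pump head, 31x58x58 mm, lying to the right of the box. Origin: its underside.
- spanner: Flat steel double-ended spanner, 29x169x9 mm, near the table's front edge to the right of the box. Origin: its underside.
- marker: Marker pen, 17x135x16 mm, lying to the right in front of the filling machine. Origin: its underside.

How it is judged:
By the outcome, as a careful person would: the job done as asked, in the order asked, and still so for the second after the job is handed in, with the robot touching nothing.
It also fails if it takes over 48 s, if anything falls off the work surface, if the arm or the gripper's body presses on something with over 40 N, if the wrist force passes 120 N, or if a joint passes its speed limit or range.

## Working session

There is one attempt and no reset: what is moved stays moved. The work goes in short steps, Python scripts to look and compute and a shell command to move; the robot and the scene stay as the last step left them, time stands still between calls to the robot, and variables do not carry over. Pictures are saved under pics/ and viewed, at most 10 in all, crops included, and the job is handed in when it is done.

```bash
mkdir -p pics; cat > h.py <<'E'
import numpy as np, cv2
from rig import env
def ray(im,px):
    K=np.array([[im['fx'],0,im['cx']],[0,im['fy'],im['cy']],[0,0,1]])
    d=np.linalg.inv(K)@[px[0],px[1],1]; P=np.array(im['pose'])
    return P[:3,3],P[:3,:3]@(d*[1,-1,-1])
def atz(im,px,z):
    o,d=ray(im,px); return o+d*(z-o[2])/d[2]
E
python3 - <<'E'
from h import *
for c in ("top","side"):
    im=env.get_image(c); cv2.imwrite(f"pics/{c}0.png",im['image']); print(c,[k for k in im], np.round(np.array(im['pose'])[:3,3],3))
    for n,z in (("control_box",0),("selector_axis",.076),("selector_arm",.076),("start_top",.084),("beaker",0),("bottle_open",0),("sample_1",0),("pump_1",0)):
        for r in env.tip_of(c,n)[:1]: print(n,round(r['conf'],2),np.round(r['centre'],1),np.round(atz(im,r['centre'],z),3))
s=env.observe(); print(s['time_s'],s['position'],s['tool_rot'],s['ft_force'])
E
```

```text
top ['image', 'fx', 'fy', 'cx', 'cy', 'pose'] [ 0.322 -0.033  1.406]
control_box 0.66 [189.9 204.5] [0.532 0.155 0.   ]
selector_axis 0.71 [170.6 207.7] [0.512 0.2   0.076]
selector_arm 0.61 [155.8 214.4] [0.493 0.242 0.076]
start_top 0.65 [216.6 206.3] [0.514 0.068 0.084]
beaker 0.7 [249.5 205.8] [ 0.527 -0.025  0.   ]
bottle_open 0.88 [153.6 162.5] [0.663 0.27  0.   ]
sample_1 0.44 [185.1 156.5] [0.682 0.173 0.   ]
pump_1 0.65 [384.2 246.9] [ 0.402 -0.425  0.   ]
side ['image', 'fx', 'fy', 'cx', 'cy', 'pose'] [ 0.203 -1.139  0.878]
control_box 0.75 [230.6 176.6] [0.534 0.166 0.   ]
selector_axis 0.94 [219.8 158.1] [0.502 0.194 0.076]
selector_arm 0.53 [216.5 153.1] [0.499 0.237 0.076]
start_top 0.61 [236.2 171.9] [0.53  0.065 0.084]
beaker 0.71 [243.2 202.8] [ 0.53  -0.016  0.   ]
bottle_open 0.75 [255.5 157.7] [0.675 0.273 0.   ]
sample_1 0.45 [266.7 166.1] [0.696 0.193 0.   ]
pump_1 0.68 [244.1 295.5] [ 0.406 -0.422  0.   ]
0.9 [0.24651803 0.49163865 0.24834418] [[-8.93926134e-01  4.48214308e-01  2.97072199e-05]
 [ 4.48214309e-01  8.93926134e-01  2.40771266e-05]
 [-1.57643476e-05  3.48383737e-05 -9.99999999e-01]] [-0.06159165  0.66305833 -0.31008616]
```

View pics/top0.png

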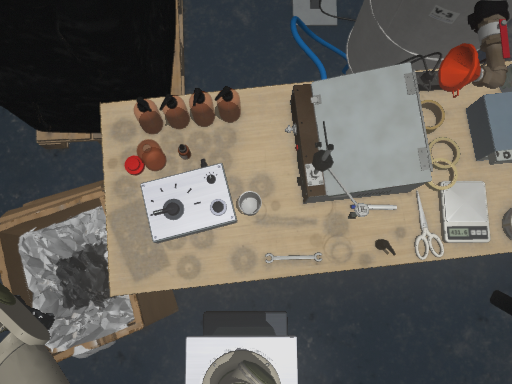

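View pics/side0.png

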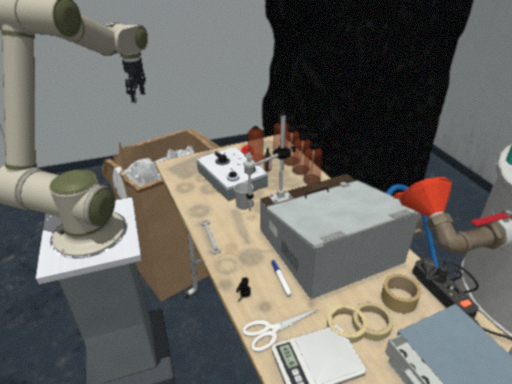

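The top view shows the box at about (188,203), slightly rotated. The selector is at (172,209) with its arm pointing left, the start button is at (218,207), the trimmer at (211,179) and the beaker at (249,203). Next I'll fit the box pose more exactly.

```bash
python3 - <<'E'
from h import *
im=env.get_image("top"); I=im['image']
r=env.trace("top","control_box")[0]; m=r['mask'].astype(np.uint8)
c=max(cv2.findContours(m,0,2)[0],key=cv2.contourArea)
b=cv2.boxPoints(cv2.minAreaRect(c)); print(r['conf'])
for p in b: print(np.round(p,1),np.round(atz(im,p,.062),3))
W=[atz(im,p,.062) for p in b]; print([np.round(np.linalg.norm(W[i]-W[i-1]),3) for i in range(4)], np.mean(W,axis=0))
for i in range(4): d=W[i]-W[i-1]; print(np.round(np.degrees(np.arctan2(d[1],d[0])),1))
for n,z in (("selector_axis",.076),("selector_arm",.076),("start_top",.084),("trimmer",.078),("cap",.03)):
    for t in env.tip_of("top",n)[:2] if n not in("trimmer",) else []: print(n,round(t['conf'],2),np.round(t['centre'],1),np.round(atz(im,t['centre'],z),3))
cv2.imwrite("pics/c1.png",cv2.resize(I[130:260,110:280],None,fx=4.6,fy=4.6,interpolation=cv2.INTER_CUBIC))
E
```

```text
0.73
[135.6 176.4] [0.607 0.308 0.062]
[220.5 154.5] [0.671 0.06  0.062]
[238.1 222.6] [0.47  0.007 0.062]
[153.2 244.5] [0.408 0.249 0.062]
[np.float64(0.207), np.float64(0.256), np.float64(0.208), np.float64(0.25)] [0.53894212 0.15595804 0.062     ]
16.3
-75.4
-165.5
104.3
selector_axis 0.79 [170.6 207.5] [0.512 0.2   0.076]
selector_arm 0.61 [157.8 213.9] [0.494 0.236 0.076]
start_top 0.44 [215.4 206.1] [0.515 0.071 0.084]
cap 0.83 [138.6 167.4] [0.641 0.308 0.03 ]
cap 0.62 [375.9 204.3] [ 0.526 -0.399  0.03 ]
```

View pics/c1.png

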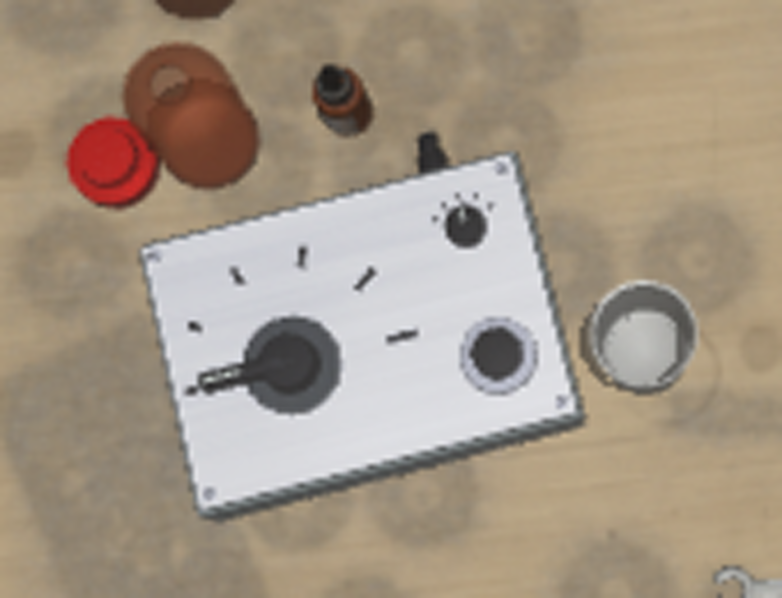

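The arm lies on the shortest bar (step 1, bar at crop (190,390)). Bars 2–6 run clockwise to (402,335), so step 5 is at (365,280). I'll fit the box pose from the printed features.

```bash
cat >> h.py <<'E'
from scipy.spatial.transform import Rotation as R
def rows(targets):
    """targets: list of (x,y,z,yaw of tool y axis deg); shift/turn from the present pose in tool axes"""
    s=env.observe(); p=s['position']; Q=np.array(s['tool_rot'])
    for x,y,z,a in targets:
        c,n=np.cos(np.radians(a)),np.sin(np.radians(a))
        T=np.array([[-n,c,0],[c,n,0],[0,0,-1.]]).T  # rows given as axes x',y',z'
        T=np.column_stack([[-n,c,0],[c,n,0],[0,0,-1]])
        print(np.round(Q.T@(np.array([x,y,z])-p),4),np.round(R.from_matrix(Q.T@T).as_rotvec(),3))
E
python3 - <<'E'
from h import *
from scipy.optimize import least_squares
im=env.get_image("top")
A=np.array([-12,45.])
F=[((140,247),(90,125,62)),((517,152),(90,-125,62)),((583,412),(-90,-125,62)),((200,510),(-90,125,62)),((290,363),(-12,45,86)),((293,365),(-12,45,64)),((497,352),(-40,-82,84)),((465,226),(45,-82,78))]
for k,px in ((2,(195,327)),(3,(237,275)),(4,(302,257)),(5,(365,280)),(6,(402,335))):
    t=np.radians(36*(k-1)); r=71.5
    F.append((px,(A[0]+r*np.sin(t),A[1]+r*np.cos(t),62)))
W=np.array([atz(im,(np.array(p)+.5)/4.6-.5+[110,130],q[2]/1000)[:2] for p,q in F]); B=np.array([q[:2] for _,q in F])/1000
f=lambda v:(v[:2]+B@np.array([[np.cos(v[2]),np.sin(v[2])],[-np.sin(v[2]),np.cos(v[2])]])-W)
r=least_squares(lambda v:f(v).ravel(),[.53,.156,.25],loss='soft_l1',f_scale=.003)
v=r.x; print(v[:2],np.degrees(v[2])); print(np.round(f(v)*1000,1).tolist())
M=np.array([[np.cos(v[2]),-np.sin(v[2])],[np.sin(v[2]),np.cos(v[2])]])
for n,b in (("axis",(-.012,.045)),("start",(-.04,-.082)),("trim",(.045,-.082))): print(n,v[:2]+M@b)
np.save("box.npy",v); print(env.tcp_to_tips)
ax=v[:2]+M@[-.012,.045]; p=ax+M@[-.034,.043]; a=90+np.degrees(v[2]); print(p,a)
rows([(p[0],p[1],.16,a),(p[0],p[1],.088,a)])
E
```

```text
[0.53179001 0.15340395] 14.815938646787579
[[1.0, 3.4], [4.1, 0.5], [-2.8, -3.0], [-6.6, 1.2], [0.8, 1.3], [-1.0, -0.5], [-0.4, -1.1], [1.0, -0.6], [0.2, 3.4], [1.2, 0.9], [1.1, -0.9], [0.1, -1.9], [-1.7, -1.8]]
axis [0.50868182 0.19383923]
start [0.51408853 0.06390168]
trim [0.59626247 0.08563742]
0.017
[0.46481651 0.22671528] 104.81593864678757
[-0.3139 -0.139   0.0883] [-0.    -0.    -0.723]
[-0.3139 -0.139   0.1603] [-0.    -0.    -0.723]
```

```bash
python3 -m pendant '[[0,-0.055,-0.024,0.012,0,0,-0.14],[0,-0.11,-0.049,0.025,0,0,-0.29],[0,-0.165,-0.073,0.04,0,0,-0.43],[0,-0.22,-0.097,0.055,0,0,-0.58],[0,-0.27,-0.119,0.07,0,0,-0.723]]' 20; python3 - <<'E'
from h import *
rows([(.4648,.2267,.16,104.8),(.4648,.2267,.1,104.8),(.4648,.2267,.088,104.8)])
E
```

```text
time_s: 1.88
position: [0.4357, 0.2625, 0.1781]
tool_rot: [[-0.966, -0.26, 0.001], [-0.26, 0.966, 0.0], [-0.001, 0.0, -1.0]]
ft_force: [0.3, 0.2, -0.5]
grip_width: 0.0
gripper_force: 0.0
[-0.0188 -0.0421  0.0181] [0.    0.001 0.004]
[-0.0187 -0.0421  0.0781] [0.    0.001 0.004]
[-0.0187 -0.0421  0.0901] [0.    0.001 0.004]
```

```bash
python3 -m pendant '[[0,-0.018,-0.042,0.018,0,0,0],[0,-0.018,-0.042,0.055,0,0,0],[0,-0.018,-0.042,0.08,0,0,0],[0,-0.018,-0.042,0.09,0,0,0],[0,-0.018,-0.042,0.09,0,0,0]]'; python3 - <<'E'
from h import *
v=np.load("box.npy")
im=env.get_image("top"); cv2.imwrite("pics/c2.png",cv2.resize(im['image'][150:250,120:250],None,fx=5,fy=5,interpolation=cv2.INTER_CUBIC))
im=env.get_image("side"); cv2.imwrite("pics/s2.png",cv2.resize(im['image'][110:220,170:300],None,fx=5,fy=5,interpolation=cv2.INTER_CUBIC))
def tgt(psi,off=.0165,r=.043):
    b=np.radians(psi); 
    M=R.from_euler('z',np.degrees(v[2])).as_matrix()[:2,:2]; C=R.from_euler('z',-psi,degrees=True).as_matrix()[:2,:2]
    p=v[:2]+M@(np.array([-.012,.045])+C@[-off,r]); return (*p,.088,90+np.degrees(v[2])-psi)
print(env.observe()['position'],env.observe()['ft_force']); rows([tgt(0)]+[tgt(a) for a in (6,12,18,24,30,36)])
E
```

```text
time_s: 2.5
position: [0.4627, 0.2283, 0.0884]
tool_rot: [[-0.967, -0.256, -0.0], [-0.256, 0.967, -0.0], [0.0, -0.0, -1.0]]
ft_force: [0.3, 0.3, 0.8]
grip_width: 0.0
gripper_force: 0.0
[0.46311682 0.22848747 0.08925991] [-0.53833009 -0.46241834 -0.28070723]
[ 0.0215 -0.1521  0.0012] [-0.     0.002 -0.   ]
[ 0.0248 -0.1485  0.0012] [0.    0.002 0.105]
[ 0.0276 -0.1446  0.0012] [0.    0.002 0.209]
[ 0.03   -0.1404  0.0012] [0.    0.002 0.314]
[ 0.032  -0.136   0.0012] [0.    0.002 0.419]
[ 0.0335 -0.1314  0.0012] [0.    0.002 0.524]
[ 0.0345 -0.1267  0.0012] [0.    0.002 0.628]
```

View pics/c2.png

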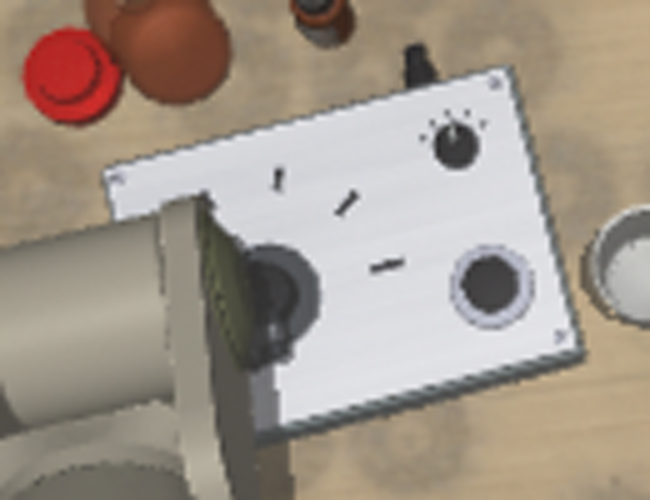

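View pics/s2.png

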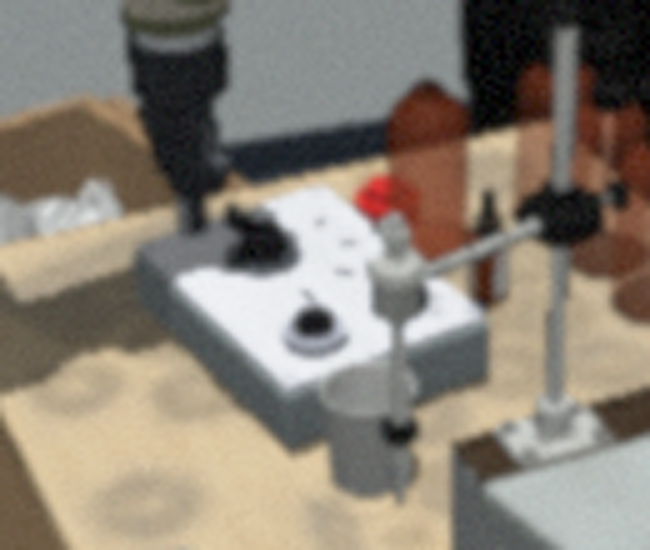

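The fingers are down between the arm and the robot-side edge, clear of both (side crop: fingertip (195,225), arm (240,215)). My angle helper mixed degrees and radians, so I'm fixing that.

```bash
cat >> h.py <<'E'
def tgt(psi,off=.0165,r=.043,z=.088):
    v=np.load("box.npy"); m=lambda a:R.from_euler('z',a,degrees=True).as_matrix()[:2,:2]
    y=np.degrees(v[2]); p=v[:2]+m(y)@(np.array([-.012,.045])+m(-psi)@[-off,r]); return (*p,z,90+y-psi)
E
python3 - <<'E'
from h import *
rows([tgt(a) for a in (-6,0,6,12,18,24,30,36)])
E
```

```text
[-0.0143 -0.0041  0.0013] [-0.     0.002 -0.105]
[-0.0187 -0.0021  0.0013] [-0.     0.002 -0.   ]
[-0.0233 -0.0007  0.0013] [0.    0.002 0.105]
[-0.028   0.0003  0.0013] [0.    0.002 0.209]
[-0.0328  0.0008  0.0013] [0.    0.002 0.314]
[-0.0376  0.0008  0.0013] [0.    0.002 0.419]
[-0.0424  0.0003  0.0013] [0.    0.002 0.524]
[-0.0471 -0.0007  0.0013] [0.    0.002 0.628]
```

```bash
python3 -m pendant '[[0,-0.010,-0.001,0.001,0,0,0],[0,-0.0187,-0.002,0.001,0,0,0],[0,-0.0233,-0.0007,0.001,0,0,0.105],[0,-0.028,0.0003,0.001,0,0,0.209],[0,-0.0328,0.0008,0.001,0,0,0.314]]'; python3 - <<'E'
from h import *
rows([tgt(a) for a in (18,24,30,36,42,48)])
E
```

```text
time_s: 3.22
position: [0.4947, 0.2377, 0.0875]
tool_rot: [[-0.998, 0.059, -0.0], [0.059, 0.998, 0.0], [0.0, 0.0, -1.0]]
ft_force: [-0.8, 0.3, -0.1]
grip_width: -0.0002
gripper_force: 0.5
[ 0.0001  0.     -0.0005] [ 0.    -0.    -0.004]
[-0.0045  0.0015 -0.0005] [ 0.    -0.     0.101]
[-0.0092  0.0025 -0.0005] [ 0.    -0.     0.206]
[-0.014   0.0031 -0.0005] [ 0.    -0.     0.311]
[-0.0188  0.0031 -0.0005] [ 0.    -0.     0.415]
[-0.0236  0.0026 -0.0005] [ 0.   -0.    0.52]
```

```bash
python3 -m pendant '[[0,-0.0022,0.0008,0,0,0,0.05],[0,-0.0045,0.0015,0,0,0,0.1],[0,-0.0068,0.002,0,0,0,0.153]]'; python3 -m pendant '[[0,-0.0024,0.0005,0,0,0,0.053],[0,-0.0047,0.0008,0,0,0,0.105],[0,-0.0072,0.001,0,0,0,0.158]]'; python3 - <<'E'
from h import *
im=env.get_image("top"); a=cv2.resize(im['image'][160:240,130:230],None,fx=5,fy=5,interpolation=cv2.INTER_CUBIC)
im=env.get_image("side"); b=cv2.resize(im['image'][130:190,190:250],None,fx=6.67,fy=6.67,interpolation=cv2.INTER_CUBIC)
b=cv2.resize(b,(300,400));cv2.imwrite("pics/s3.png",np.hstack([a,b]))
rows([tgt(a) for a in (36,42,48,54,60,66,72)])
E
```

```text
time_s: 3.6
position: [0.5018, 0.2391, 0.0875]
tool_rot: [[-0.978, 0.209, 0.001], [0.209, 0.978, 0.0], [-0.001, 0.0, -1.0]]
ft_force: [0.7, 0.0, -0.5]
grip_width: 0.0002
gripper_force: 0.0
time_s: 3.98
position: [0.5091, 0.2386, 0.0875]
tool_rot: [[-0.933, 0.36, 0.001], [0.36, 0.933, 0.0], [-0.001, 0.0, -1.0]]
ft_force: [-0.3, -0.1, 0.4]
grip_width: -0.0001
gripper_force: 0.0
[ 0.0008  0.0012 -0.0005] [0.    0.001 0.002]
[-0.0038  0.0027 -0.0005] [0.    0.001 0.107]
[-0.0085  0.0037 -0.0005] [0.    0.001 0.212]
[-0.0133  0.0041 -0.0005] [0.    0.001 0.317]
[-0.0182  0.0041 -0.0005] [0.001 0.001 0.421]
[-0.023   0.0036 -0.0005] [0.001 0.001 0.526]
[-0.0277  0.0026 -0.0005] [0.001 0.001 0.631]
```

View pics/s3.png

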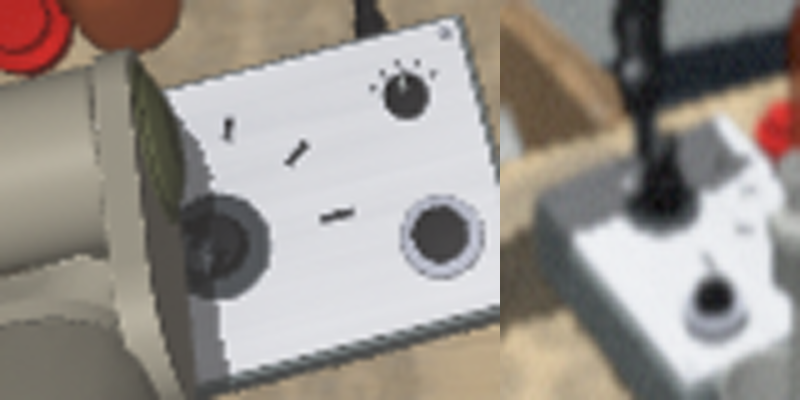

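The wrist hides the arm in the top view, and in the side view the fingers stand at the hub. I'll go on towards step 3 and watch the push force.

```bash
python3 -m pendant '[[0,-0.0015,0.002,0,0,0,0.053],[0,-0.0038,0.0027,0,0,0,0.107]]'; python3 -m pendant '[[0,-0.0023,0.0006,0,0,0,0.053],[0,-0.0045,0.001,0,0,0,0.105]]'; python3 -m pendant '[[0,-0.0024,0.0005,0,0,0,0.053],[0,-0.0047,0.0008,0,0,0,0.105]]'; python3 - <<'E'
from h import *
rows([tgt(a) for a in (54,60,66,72,78,84,90)])
E
```

```text
time_s: 4.32
position: [0.5126, 0.2399, 0.0873]
tool_rot: [[-0.89, 0.457, -0.001], [0.457, 0.89, 0.0], [0.001, -0.0, -1.0]]
ft_force: [-2.2, 1.2, 1.1]
grip_width: -0.0001
gripper_force: 1.3
time_s: 4.58
position: [0.5174, 0.239, 0.0875]
tool_rot: [[-0.837, 0.547, -0.0], [0.547, 0.837, 0.001], [0.001, 0.001, -1.0]]
ft_force: [-1.0, 2.6, -0.4]
grip_width: 0.0
gripper_force: 1.0
time_s: 4.82
position: [0.5219, 0.2369, 0.0874]
tool_rot: [[-0.775, 0.632, 0.0], [0.632, 0.775, 0.0], [0.0, 0.0, -1.0]]
ft_force: [0.1, 1.3, 0.5]
grip_width: -0.0001
gripper_force: 0.5
[-0.0004  0.0013 -0.0006] [ 0. -0. -0.]
[-0.005   0.0028 -0.0006] [ 0.    -0.     0.105]
[-0.0097  0.0038 -0.0006] [ 0.    -0.     0.209]
[-0.0145  0.0043 -0.0006] [ 0.    -0.     0.314]
[-0.0193  0.0043 -0.0006] [ 0.    -0.     0.419]
[-0.0241  0.0038 -0.0006] [ 0.    -0.     0.523]
[-0.0288  0.0028 -0.0006] [ 0.    -0.     0.628]
```

Pushing (2–3 N felt). Continuing past half-way and on to 72°.

```bash
python3 -m pendant '[[0,-0.0027,0.002,0,0,0,0.053],[0,-0.005,0.0028,0,0,0,0.105]]'; python3 -m pendant '[[0,-0.0024,0.0006,0,0,0,0.053],[0,-0.0047,0.001,0,0,0,0.105],[0,-0.0071,0.0014,0,0,0,0.157],[0,-0.0095,0.0015,0,0,0,0.209]]'; python3 - <<'E'
from h import *
im=env.get_image("top"); a=cv2.resize(im['image'][160:240,130:230],None,fx=5,fy=5,interpolation=cv2.INTER_CUBIC)
im=env.get_image("side"); b=cv2.resize(im['image'][130:190,195:240],None,fx=6.67,fy=6.67,interpolation=cv2.INTER_CUBIC)
b=cv2.resize(b,(300,400));cv2.imwrite("pics/s4.png",np.hstack([a,b]))
rows([tgt(a) for a in (72,78,84,90,96,102,108)])
E
```

```text
time_s: 5.08
position: [0.5277, 0.2357, 0.0874]
tool_rot: [[-0.704, 0.71, 0.0], [0.71, 0.704, 0.0], [-0.0, 0.0, -1.0]]
ft_force: [0.0, 0.2, 0.1]
grip_width: -0.0
gripper_force: 0.0
time_s: 5.58
position: [0.5354, 0.23, 0.0874]
tool_rot: [[-0.542, 0.841, 0.0], [0.841, 0.542, 0.0], [0.0, 0.0, -1.0]]
ft_force: [-0.9, 3.8, 0.1]
grip_width: 0.0001
gripper_force: 1.8
[ 0.0005  0.001  -0.0006] [ 0.    -0.     0.001]
[-0.0041  0.0024 -0.0006] [ 0.    -0.     0.105]
[-0.0088  0.0034 -0.0006] [ 0.   -0.    0.21]
[-0.0136  0.0039 -0.0006] [ 0.    -0.     0.315]
[-0.0184  0.0039 -0.0006] [ 0.   -0.    0.42]
[-0.0232  0.0034 -0.0006] [ 0.    -0.     0.524]
[-0.0279  0.0024 -0.0006] [ 0.    -0.     0.629]
```

View pics/s4.png

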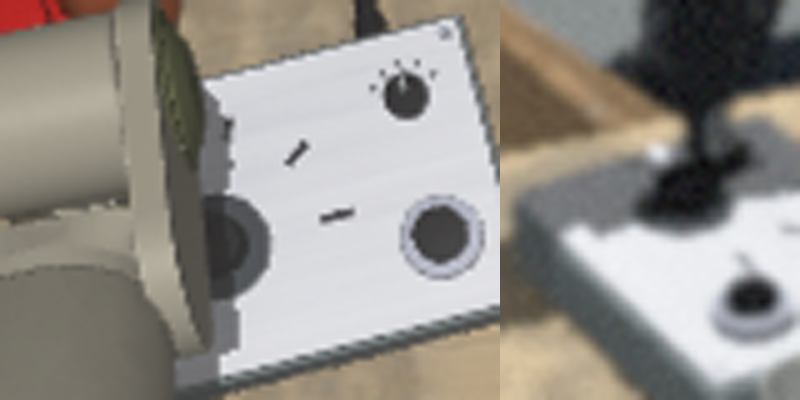

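The side crop shows the arm pointing to (745,155), which is around step 3, with the finger behind it. On to step 4.

```bash
python3 -m pendant '[[0,-0.0018,0.0016,0,0,0,0.052],[0,-0.0041,0.0024,0,0,0,0.105]]'; python3 -m pendant '[[0,-0.0024,0.0006,0,0,0,0.053],[0,-0.0047,0.001,0,0,0,0.105]]';  python3 -m pendant '[[0,-0.0024,0.0005,0,0,0,0.053],[0,-0.0048,0.0006,0,0,0,0.105]]'; python3 - <<'E'
from h import *
print(env.observe()['ft_force'])
rows([tgt(a) for a in (90,93,96,99,102,105,108)])
E
```

```text
time_s: 5.92
position: [0.5388, 0.228, 0.0872]
tool_rot: [[-0.452, 0.892, -0.001], [0.892, 0.452, 0.0], [0.001, -0.001, -1.0]]
ft_force: [-2.2, 0.9, -0.2]
grip_width: -0.0002
gripper_force: 1.1
time_s: 6.18
position: [0.5423, 0.2244, 0.0873]
tool_rot: [[-0.356, 0.935, -0.0], [0.935, 0.356, 0.0], [0.0, 0.0, -1.0]]
ft_force: [0.4, 2.2, -0.9]
grip_width: -0.0003
gripper_force: 1.0
time_s: 6.42
position: [0.5449, 0.2199, 0.0874]
tool_rot: [[-0.256, 0.967, 0.001], [0.967, 0.256, 0.0], [0.0, 0.001, -1.0]]
ft_force: [-0.1, 0.7, -0.7]
grip_width: 0.0001
gripper_force: 0.3
[-0.06666744  0.6984126  -0.69552807]
[ 0.0005  0.0013 -0.0006] [ 0.001 -0.    -0.   ]
[-0.0017  0.0022 -0.0006] [ 0.001 -0.     0.052]
[-0.0041  0.0028 -0.0006] [ 0.001 -0.     0.105]
[-0.0064  0.0034 -0.0006] [ 0.001 -0.     0.157]
[-0.0088  0.0038 -0.0006] [ 0.001 -0.     0.209]
[-0.0112  0.0042 -0.0006] [ 0.001 -0.     0.262]
[-0.0136  0.0043 -0.0006] [ 0.001 -0.     0.314]
```

```bash
python3 -m pendant '[[0,-0.0017,0.0022,0,0,0,0.052],[0,-0.0041,0.0028,0,0,0,0.105],[0,-0.0064,0.0034,0,0,0,0.157]]'; python3 - <<'E'
from h import *
im=env.get_image("top"); a=cv2.resize(im['image'][160:240,130:230],None,fx=5,fy=5,interpolation=cv2.INTER_CUBIC)
im=env.get_image("side"); b=cv2.resize(im['image'][130:190,195:240],None,fx=6.67,fy=6.67,interpolation=cv2.INTER_CUBIC)
b=cv2.resize(b,(300,400));cv2.imwrite("pics/s5.png",np.hstack([a,b]))
rows([tgt(a) for a in (99,102,105,108,111,114,117,120,123,126)])
E
```

```text
time_s: 6.8
position: [0.5497, 0.2144, 0.0874]
tool_rot: [[-0.101, 0.995, 0.0], [0.995, 0.101, -0.0], [-0.0, 0.0, -1.0]]
ft_force: [0.4, 0.3, 0.8]
grip_width: 0.0004
gripper_force: 0.0
[ 0.0003  0.0001 -0.0006] [0.    0.    0.001]
[-0.002   0.0009 -0.0006] [0.    0.    0.053]
[-0.0043  0.0016 -0.0006] [0.    0.    0.105]
[-0.0066  0.0022 -0.0006] [0.    0.    0.158]
[-0.009   0.0026 -0.0006] [0.   0.   0.21]
[-0.0114  0.0029 -0.0006] [0.    0.    0.262]
[-0.0138  0.0031 -0.0006] [0.    0.    0.315]
[-0.0162  0.0032 -0.0006] [0.    0.    0.367]
[-0.0186  0.0031 -0.0006] [0.   0.   0.42]
[-0.021   0.0029 -0.0006] [0.    0.    0.472]
```

View pics/s5.png

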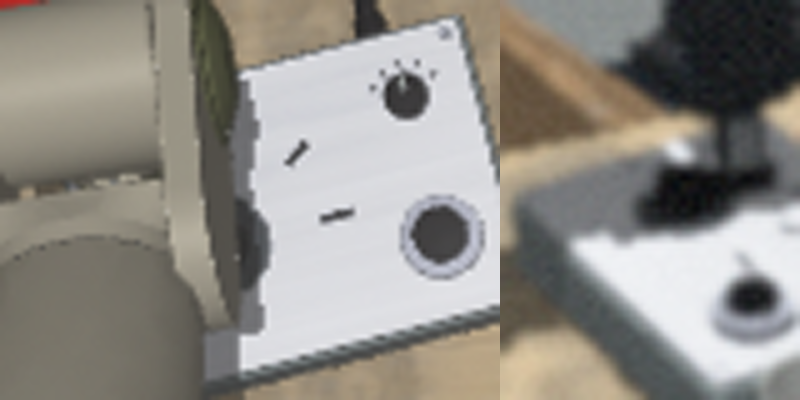

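The arm now points to about (770,180) in the side crop, which is step 4, and the finger is free. Last click: small increments until the force drops.

```bash
python3 -m pendant '[[0,-0.002,0.0009,0,0,0,0.053],[0,-0.0043,0.0016,0,0,0,0.105],[0,-0.0066,0.0022,0,0,0,0.158],[0,-0.009,0.0026,0,0,0,0.21]]'; python3 -m pendant '[[0,-0.0012,0.0003,0,0,0,0.026],[0,-0.0024,0.0005,0,0,0,0.052]]';  python3 -m pendant '[[0,-0.0012,0.0003,0,0,0,0.026],[0,-0.0024,0.0005,0,0,0,0.052]]'; python3 -m pendant '[[0,-0.0012,0.0003,0,0,0,0.026],[0,-0.0024,0.0005,0,0,0,0.052]]'; python3 - <<'E'
from h import *
print(env.observe()['ft_force'])
rows([tgt(a) for a in (120,123,126,129)])
E
```

```text
time_s: 7.4
position: [0.553, 0.2063, 0.0874]
tool_rot: [[0.108, 0.994, 0.0], [0.994, -0.108, 0.001], [0.001, 0.0, -1.0]]
ft_force: [-0.4, 3.5, 0.6]
grip_width: -0.0002
gripper_force: 1.5
time_s: 7.65
position: [0.5535, 0.2035, 0.0874]
tool_rot: [[0.16, 0.987, 0.001], [0.987, -0.16, 0.0], [0.0, 0.001, -1.0]]
ft_force: [1.4, 1.8, -0.4]
grip_width: 0.0
gripper_force: 1.3
time_s: 7.9
position: [0.5537, 0.2007, 0.0874]
tool_rot: [[0.213, 0.977, 0.001], [0.977, -0.213, -0.0], [0.0, 0.001, -1.0]]
ft_force: [1.9, 1.6, -0.4]
grip_width: -0.0004
gripper_force: 1.1
time_s: 8.15
position: [0.5534, 0.1982, 0.0874]
tool_rot: [[0.264, 0.965, 0.0], [0.965, -0.264, -0.0], [-0.0, 0.0, -1.0]]
ft_force: [0.6, 0.4, 0.2]
grip_width: 0.0003
gripper_force: 0.7
[0.63505683 0.37867238 0.21786189]
[ 0.0006  0.001  -0.0006] [ 0.     0.    -0.002]
[-0.0016  0.0018 -0.0006] [0.    0.    0.051]
[-0.004   0.0025 -0.0006] [0.    0.    0.103]
[-0.0063  0.0031 -0.0006] [0.    0.    0.155]
```

```bash
python3 -m pendant '[[0,-0.001,0.001,0,0,0,0.026],[0,-0.0016,0.0018,0,0,0,0.051]]'; python3 -m pendant '[[0,-0.0012,0.0003,0,0,0,0.026],[0,-0.0024,0.0007,0,0,0,0.052],[0,-0.0024,0.0007,0,0,0,0.052]]'
```

```text
time_s: 8.4
position: [0.5543, 0.1962, 0.0872]
tool_rot: [[0.312, 0.95, -0.001], [0.95, -0.312, -0.0], [-0.001, -0.001, -1.0]]
ft_force: [0.2, 0.5, -0.7]
grip_width: -0.0004
gripper_force: 0.3
time_s: 8.78
position: [0.5546, 0.1937, 0.0873]
tool_rot: [[0.36, 0.933, -0.0], [0.933, -0.36, -0.0], [-0.0, -0.0, -1.0]]
ft_force: [0.5, 0.1, 1.1]
grip_width: -0.0001
gripper_force: 0.0
```

```bash
python3 -m pendant '[[0,0.008,0,0,0,0,0],[0,0.016,0,-0.01,0,0,0],[0,0.016,0,-0.05,0,0,0],[0,0.016,0,-0.1,0,0,0]]'; python3 - <<'E'
from h import *
rows([(.40,-.14,.2,0)])
E
```

```text
time_s: 9.28
position: [0.5601, 0.2094, 0.1885]
tool_rot: [[0.359, 0.933, -0.001], [0.933, -0.359, -0.0], [-0.001, -0.001, -1.0]]
ft_force: [0.7, 0.4, -0.6]
grip_width: 0.0001
gripper_force: 0.0
[-0.3836 -0.024  -0.0112] [-0.001  0.    -0.367]
```

```bash
python3 -m pendant '[[0,-0.06,-0.004,-0.01,0,0,0],[0,-0.12,-0.008,-0.01,0,0,0],[0,-0.18,-0.012,-0.01,0,0,0],[0,-0.24,-0.016,-0.01,0,0,0],[0,-0.3,-0.02,-0.01,0,0,0]]'; python3 -m pendant '[[0,-0.06,0,0,0,0,0],[0,-0.09,0,0,0,0,0],[0,-0.09,0,0,0,0,0]]'; python3 - <<'E'
from h import *
im=env.get_image("top"); cv2.imwrite("pics/c6.png",cv2.resize(im['image'][130:260,110:280],None,fx=4.6,fy=4.6,interpolation=cv2.INTER_CUBIC))
for n,z in (("selector_axis",.076),("selector_arm",.076),("start_top",.084)):
    for t in env.tip_of("top",n)[:1]: print(n,round(t['conf'],2),np.round(atz(im,t['centre'],z),3))
rows([(.514,.064,.14,-21)])
E
```

```text
time_s: 9.9
position: [0.4333, -0.0652, 0.1982]
tool_rot: [[0.359, 0.933, 0.002], [0.933, -0.359, -0.001], [-0.0, 0.002, -1.0]]
ft_force: [1.3, -0.5, 0.2]
grip_width: -0.0003
gripper_force: 0.0
time_s: 10.28
position: [0.4013, -0.1494, 0.1981]
tool_rot: [[0.363, 0.932, 0.001], [0.932, -0.363, -0.001], [-0.0, 0.001, -1.0]]
ft_force: [0.2, -0.8, 0.1]
grip_width: -0.0
gripper_force: 0.0
selector_axis 0.7 [0.517 0.201 0.076]
selector_arm 0.58 [0.537 0.166 0.076]
start_top 0.53 [0.513 0.07  0.084]
[0.2372 0.0291 0.0576] [ 0. -0. -0.]
```

View pics/c6.png

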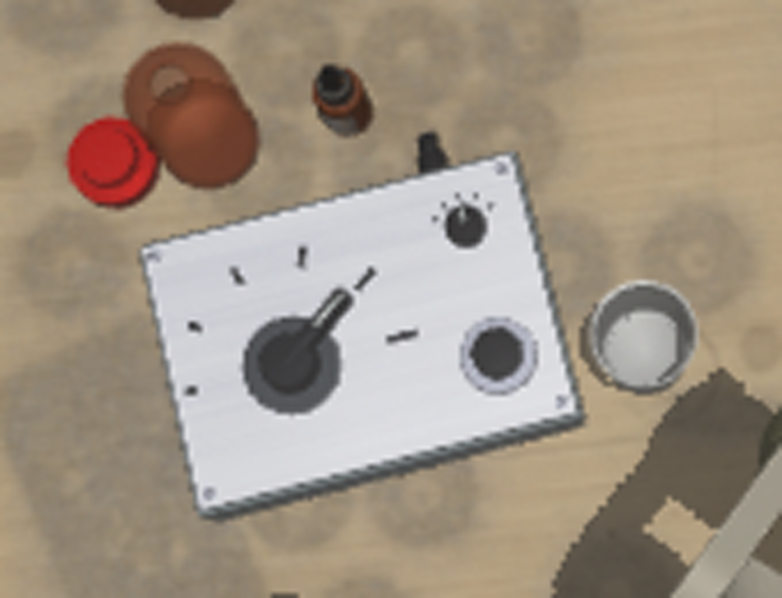

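The arm points at the bar at (365,280), which is step 5. The box and its neighbours haven't moved. Now the button.

```bash
python3 -m pendant '[[0,0.06,0.008,0,0,0,0],[0,0.12,0.015,0.01,0,0,0],[0,0.18,0.022,0.03,0,0,0],[0,0.238,0.029,0.058,0,0,0],[0,0.238,0.029,0.07,0,0,0]]'; python3 -m pendant '[[0,0,0,0.01,0,0,0],[0,0,0,0.02,0,0,0],[0,0,0,0.02,0,0,0]]'; python3 - <<'E'
from h import *
rows([(.514,.065,.101,-21)])
E
```

```text
time_s: 11.1
position: [0.5143, 0.0678, 0.1259]
tool_rot: [[0.354, 0.935, -0.001], [0.935, -0.354, 0.001], [0.0, -0.001, -1.0]]
ft_force: [-0.3, 0.0, -0.1]
grip_width: -0.0002
gripper_force: 0.0
time_s: 11.48
position: [0.5137, 0.0629, 0.1071]
tool_rot: [[0.361, 0.933, -0.001], [0.933, -0.361, 0.0], [-0.0, -0.001, -1.0]]
ft_force: [0.0, 0.4, 0.4]
grip_width: -0.0002
gripper_force: 0.0
[ 0.002  -0.0005  0.0061] [-0.001  0.    -0.003]
```

```bash
python3 -m pendant '[[0,0.002,0,0.005,0,0,0],[0,0.002,0,0.0085,0,0,0],[0,0.002,0,0.0105,0,0,0],[0,0.002,0,0.012,0,0,0],[0,0.002,0,0.012,0,0,0]]'; python3 -m pendant '[[0,0,0,0.001,0,0,0],[0,0,0,0.001,0,0,0]]'
```

```text
time_s: 12.1
position: [0.515, 0.0654, 0.0956]
tool_rot: [[0.36, 0.933, 0.001], [0.933, -0.36, -0.0], [-0.0, 0.001, -1.0]]
ft_force: [0.3, -2.7, 3.8]
grip_width: 0.0001
gripper_force: 2.3
time_s: 12.35
position: [0.515, 0.0654, 0.095]
tool_rot: [[0.36, 0.933, 0.001], [0.933, -0.36, -0.0], [-0.0, 0.001, -1.0]]
ft_force: [-1.6, -3.3, 9.3]
grip_width: 0.0002
gripper_force: 4.8
```

9.3 N is above the 5 N at full travel, so the button is bottomed. Releasing.

```bash
python3 -m pendant '[[0,0,0,-0.004,0,0,0],[0,0,0,-0.012,0,0,0],[0,0,0,-0.05,0,0,0],[0,0,0,-0.1,0,0,0],[0,0,0,-0.1,0,0,0]]'; python3 -m pendant '[[0,-0.06,0,0,0,0,0],[0,-0.12,0,0,0,0,0],[0,-0.18,0,0,0,0,0],[0,-0.23,0,0,0,0,0],[0,-0.23,0,0,0,0,0]]'; python3 - <<'E'
from h import *
im=env.get_image("top"); cv2.imwrite("pics/c7.png",cv2.resize(im['image'][130:260,110:280],None,fx=4.6,fy=4.6,interpolation=cv2.INTER_CUBIC))
E
```

```text
time_s: 12.98
position: [0.5157, 0.0659, 0.1975]
tool_rot: [[0.359, 0.933, 0.006], [0.933, -0.359, -0.0], [0.002, 0.006, -1.0]]
ft_force: [0.9, 0.0, -0.4]
grip_width: 0.0001
gripper_force: 0.0
time_s: 13.6
position: [0.4307, -0.151, 0.1933]
tool_rot: [[0.364, 0.931, -0.002], [0.931, -0.364, 0.001], [0.001, -0.002, -1.0]]
ft_force: [-0.0, 0.1, 0.2]
grip_width: 0.0003
gripper_force: 0.0
```

View pics/c7.png

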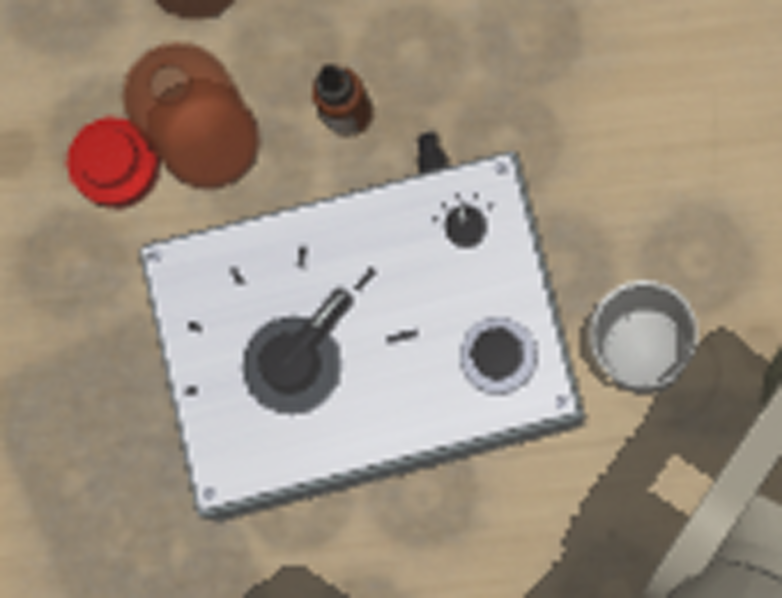

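The selector is still at step 5 (arm towards (365,280)), the button looks the same as before the press, and nothing else has moved.

```bash
python3 -c "from rig import env; print(env.close_job())"
```

```text
the job is handed in; nothing more can be done
None
```

The selector was pushed clockwise from step 1 to step 5, then the start button was pressed fully down (9.3 N) and released; the last picture shows nothing else moved, and the job was handed in at about 14 s.

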